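# Lock the freezer rack with its rod

### The arm

A 7-joint arm with a two-finger parallel gripper is mounted at the origin on the work surface; the furniture and walls round the work are solid. World frame = base frame: x ahead of the robot, y to its left, z up, the work surface at z = 0. Lengths are in m, angles in rad, forces in N, time in s.
With the tool pointing down it reaches from about 0.425 to 0.8 m from the base axis. Payload 8.3 kg.
Tool frame: the origin (TCP) lies where the fingers leave the gripper's body, on its centre line; the fingertips stand 73 mm ahead of it and the grasp point (between the pads) lies 54 mm ahead of it; z points along the fingers, y is the line along which they close (so a half turn about z gives the same grasp; the last joint's range is limited). The gripper opens to 85 mm and grips with 20 to 120 N. Pads are 22 mm wide; open, the fingers measure 114 mm over their backs; the gripper's body (76 mm by 85 mm) begins 54 mm behind the grasp point. The pads swing forward as they close: fully open they stand 13 mm farther back than shut.
Start: joints at [1.197, 0.383, 0.016, 1.37, -0.006, 1.388, -0.046], TCP at [0.191, -0.595, 0.304] pointing down, gripper open.
Joint ranges: [-2.95, 2.95], [-0.25, 2.06], [-1.52, 1.56], [0.18, 2.33], [-1.44, 4.58], [0.02, 2.06], [-3.01, 3.01]. Speed limits (rad/s): [2.39, 2.39, 3.01, 3.01, 3.14, 3.14, 3.14].

### API

Orientations are given as a unit quaternion [w, x, y, z].
In Python, from plant import manip gives the robot as it stands.
- The arm moves only by the tool shift_gripper, called as name([rows], argument=value, ...), one row to a line, values as JSON. Schema: {"type":"object","properties":{"steps":{"type":"array","items":{"type":"object","properties":{"finger_gap":{"type":"number"},"pos":{"type":"array","items":{"type":"number"},"minItems":3,"maxItems":3},"yaw":{"type":"number"}},"additionalProperties":false,"required":["finger_gap"]},"minItems":1,"maxItems":8},"only":{"type":"string"},"quiet":{"type":"boolean"},"lines":{"type":"string"}},"required":["steps"],"additionalProperties":false}. steps is a list of rows, 1 to 8 of them, each an object with the fields finger_gap (the opening from 0.0 (shut) to 1.0 (fully open)), pos (a list: dx, dy, dz in shares of 0.8 m (1.0 is 0.8 m)), yaw (a turn about the tool's z in parts of the range, where 1.0 means 90 degrees); a field left out counts as zero (the opening has to be given); each row is the pose to reach, as a shift and turn from the pose commanded when the call began, along the tool's axes at that moment; what a row does not reach only later rows make up. A row lasts 1/8 s, in which the tool goes at most 0.0625 m and 0.188 rad, less where a joint would pass 70% of its speed; a pose out of reach is approached as far as the arm can. The fingers move at their own pace and stop on an object; the grip force is fixed at half the most. Time passes only in rows, so rows that do not move let the fingers close. The tool returns the time, the measured TCP pose, the force, the opening and the grip force at its end. only (a regular expression) keeps the lines of the reply that match it, lines (a string "A,B") keeps lines A to B, and quiet returns only ok. No shift or turn number may pass 1 either way. Input that does not fit is refused with a message, and nothing moves.
- manip.read_state(): the state, without advancing time (a new reading comes with each control period).
- manip.get_image(name): name is "scene" or "top" or "wrist"; returns the picture (420x560x3 uint8, blue, green, red); there is no depth.
- manip.camera_model(name): a dict with "mtx" (3x3 intrinsics, pixels), "eye" and "rotation" of the camera in the world; the wrist camera has in their place "mount" (4x4, takes a point from camera to tool coordinates, whose origin is the TCP and whose axes are the flange's). Camera axes: x right, y down, z forward; pixel columns grow to the right and rows downward; lengths in m; the calibration is good to about 2 mm. A picture is of the moment at which its call begins: read the wrist's pose just before it. camera_model takes no time and is no camera call.
- manip.sign_off(): hands the job in; it is judged then, once.
The state is a dict: "t": time; "joints": joint angles; "joint_velocities": joint speeds; "joint_torque": joint torques, N m; "position": TCP position; "tool_rot": TCP orientation; "contact_force": force on the tool from outside, world axes, zero at the start; "moment": the same for the moment, N m; "width": opening from 0.0 (shut) to 1.0 (fully open); "grasp_force": force on a finger pad.
Only numpy, scipy, OpenCV 4.12 (cv2) and the standard library are available. Lean on these libraries where they do the work, as an engineer would, in place of code of your own. Each camera call takes 0.05 s, during which the arm holds its last target. There are 200 camera calls.

### The job

Lock the freezer rack so that its boxes cannot slide out: take the long steel rod with the orange knob out of the black tube block and lower it gently, upright, through all three yellow lugs on the front of the rack until its collar rests on the top lug, then let go. Do not let it drop through the lugs, and leave the short rod with the blue knob standing in the block.

Things in the scene. Friction and masses are not known exactly. Their poses are not given: they have to be found in the camera images.
- long_rod: Long locking rod, 162 mm overall, about 0.12 kg: round steel shaft 12 mm thick, 124 mm long, then a steel collar 42 mm wide, 4 mm thick, then an upright round orange knob 30 mm wide, 34 mm tall. Origin at the shaft's tip, z along the shaft to the knob (collar underside z = 124 mm, knob z = 128 to 162). It stands upright in a 14 mm socket, 33 mm deep, of the fixed black tube block (52x86x40 mm).
- short_rod: Short rod, not to be used: same shape but a blue knob and a shaft only 70 mm long (108 mm overall), upright in another socket of the same block, 65 mm from the long rod. Origin at its tip, z toward the knob.
- freezer_rack: Freezer rack, fixed: aluminium frame 90x90 mm, 130 mm tall, a small box on each of two shelves. Origin under its centre on the bench; -x is its front, z up. Three yellow lugs 46x46x6 mm stand out in front, upper faces at z = 22, 76, 130 mm; their 26 mm round holes share the vertical axis x = -68 mm, y = 0. Collar seated, the rod's tip is 6 mm above the bench.
- lug_top (a point): Centre of the 26 mm hole in the top lug, at the lug's upper face, 130 mm above the bench; axes as the rack's. Fixed tall things to keep the arm clear of: a clear acrylic stand 0.31 m tall left of the robot base (world x 0.07 to 0.21 m, y 0.27 to 0.46 m), two ring binders about 0.32 m tall (x 0.46 to 0.74 m, y 0.02 to 0.15 m).

How it is judged:
By the outcome, as a careful person would: the job done as asked, in the order asked, and still so for the second after the job is handed in, with the robot touching nothing.
It also fails if it takes over 40 s, if anything falls off the work surface, if the arm or the gripper's body presses on something with over 40 N, if the wrist force passes 120 N, or if a joint passes its speed limit or range.

## Working session

There is one attempt and no reset: what is moved stays moved. The work goes in short steps, Python scripts to look and compute and a tool call to move; the robot and the scene stay as the last step left them, time stands still between calls to the robot, and variables do not carry over. Pictures are saved under pics/ and viewed, at most 10 in all, crops included, and the job is handed in when it is done.

```bash
mkdir -p pics; ls; python3 - <<'E'
from plant import manip
import cv2,numpy as np
s=manip.read_state();print({k:np.round(v,3).tolist() for k,v in s.items()})
for n in("scene","top"):
    cv2.imwrite(f"pics/{n}0.png",manip.get_image(n));m=manip.camera_model(n);print(n,{k:np.round(v,3).tolist() for k,v in m.items() if k!='name'})
print(np.round(manip.camera_model("wrist")["mount"],3))
E
```

```text
pics
plant.py
{'t': 0.0, 'joints': [1.197, 0.384, 0.016, 1.371, -0.006, 1.388, -0.047], 'joint_velocities': [-0.002, 0.002, 0.0, -0.0, -0.0, -0.0, 0.002], 'joint_torque': [-0.001, -62.76, 0.844, -37.182, 0.016, 0.014, 0.0], 'position': [0.191, -0.595, 0.303], 'tool_rot': [-0.001, 0.988, 0.155, -0.0], 'contact_force': [1.189, 0.807, -0.207], 'moment': [-0.013, -0.012, -0.057], 'grasp_force': 0.0, 'width': 1.005}
scene {'mtx': [[444.655, 0.0, 284.072], [0.0, 444.655, 213.532], [0.0, 0.0, 1.0]], 'eye': [0.225, 0.203, 0.745], 'rotation': [0.078, -0.225, 0.912, -0.334]}
top {'mtx': [[485.133, 0.0, 273.939], [0.0, 485.133, 223.979], [0.0, 0.0, 1.0]], 'eye': [0.38, -0.262, 0.942], 'rotation': [-0.024, 0.709, -0.704, 0.031]}
[[-0.    -0.952 -0.305  0.077]
 [ 1.    -0.     0.    -0.001]
 [-0.    -0.305  0.952 -0.07 ]
 [ 0.     0.     0.     1.   ]]
```

View pics/scene0.png

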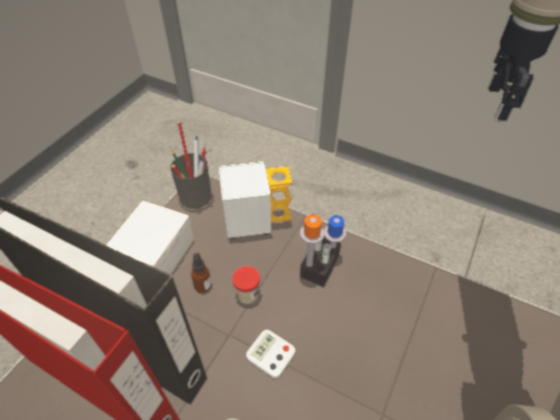

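View pics/top0.png

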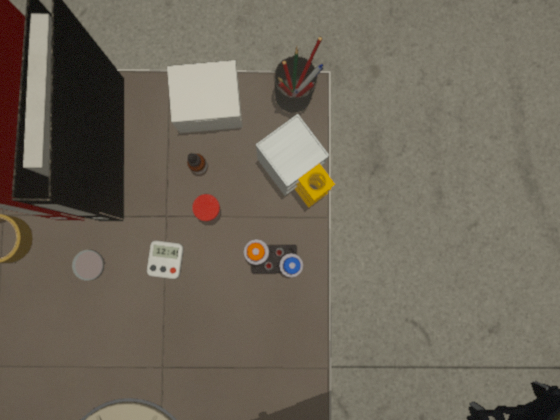

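The scene view shows the orange knob at (313,223), the blue one at (337,225) and the top lug hole at (279,177). The top view shows orange at (256,252), blue at (291,265) and the lug hole at (317,182). Next I measure these.

```bash
cat > h.py <<'E'
from plant import manip
import cv2,numpy as np
from scipy.spatial.transform import Rotation as R
q=lambda a:R.from_quat(np.roll(a,-1))
def ray(n,p,s=None):
    m=manip.camera_model(n);K=np.array(m["mtx"])
    d=np.linalg.solve(K,[p[0],p[1],1])
    if n=="wrist":
        M=np.array(m["mount"]);r=q(s["tool_rot"]).as_matrix()
        return r@M[:3,3]+s["position"],r@M[:3,:3]@d
    return np.array(m["eye"]),q(m["rotation"]).apply(d)
def plane(n,p,z,s=None):
    e,d=ray(n,p,s);return e+d*(z-e[2])/d[2]
def cross(a,b):
    (e,d),(f,g)=a,b
    t=np.linalg.lstsq(np.c_[d,-g],f-e,rcond=None)[0]
    A,B=e+t[0]*d,f+t[1]*g
    return (A+B)/2,np.linalg.norm(A-B)
HSV={"orange":((5,150,90),(15,255,255)),"blue":((105,150,60),(130,255,255)),"yellow":((18,150,80),(30,255,255))}
def blobs(im,c):
    m=cv2.inRange(cv2.cvtColor(im,cv2.COLOR_BGR2HSV),*HSV[c])
    cs,h=cv2.findContours(m,cv2.RETR_CCOMP,cv2.CHAIN_APPROX_NONE)
    out=[]
    for k,x in enumerate(cs):
        M=cv2.moments(x)
        if M["m00"]>40: out.append((M["m00"],M["m10"]/M["m00"],M["m01"]/M["m00"],cv2.boundingRect(x),"hole" if h[0][k][3]>=0 else "out"))
    return sorted(out,reverse=True)
def toolshift(s,dw): return q(s["tool_rot"]).inv().apply(dw)
E
python3 - <<'E'
from h import *
for n in("scene","top"):
    im=cv2.imread(f"pics/{n}0.png")
    for c in HSV: 
        for b in blobs(im,c)[:4]: print(n,c,np.round(b[:3],1),b[3],b[4],[np.round(plane(n,b[1:3],z),3).tolist() for z in (.13,.152,.169)])
E
```

```text
scene orange [291.  312.3 225.6] (304, 215, 18, 23) out [[0.403, -0.258, 0.13], [0.397, -0.241, 0.152], [0.392, -0.228, 0.169]]
scene orange [ 59.  199.3 276.3] (193, 270, 15, 11) out [[0.52, -0.078, 0.13], [0.509, -0.068, 0.152], [0.501, -0.06, 0.169]]
scene orange [ 44.5 312.9 219.7] (309, 216, 9, 8) hole [[0.408, -0.271, 0.13], [0.401, -0.254, 0.152], [0.396, -0.24, 0.169]]
scene blue [100.  335.7 226.4] (330, 216, 13, 20) out [[0.366, -0.275, 0.13], [0.361, -0.258, 0.152], [0.357, -0.245, 0.169]]
scene yellow [702.5 279.7 189.2] (267, 167, 25, 55) out [[0.495, -0.309, 0.13], [0.486, -0.29, 0.152], [0.478, -0.276, 0.169]]
scene yellow [115.  278.1 176.5] (271, 171, 16, 12) hole [[0.514, -0.337, 0.13], [0.504, -0.318, 0.152], [0.496, -0.303, 0.169]]
top blue [173.  291.5 265.1] (284, 258, 16, 16) out [[0.375, -0.3, 0.13], [0.375, -0.299, 0.152], [0.375, -0.298, 0.169]]
top blue [ 54.  291.9 265. ] (288, 261, 9, 9) hole [[0.375, -0.3, 0.13], [0.375, -0.299, 0.152], [0.375, -0.299, 0.169]]
top yellow [934.  313.9 185. ] (295, 164, 40, 43) out [[0.51, -0.337, 0.13], [0.506, -0.335, 0.152], [0.504, -0.334, 0.169]]
```

```bash
python3 - <<'E'
from h import *
s=manip.read_state()
o=plane("top",(256,252),.169);h=plane("top",(317,182),.13)
print(o,h,s["position"],"d",toolshift(s,[*(o-s["position"])[:2],0]), q(s["tool_rot"]).as_matrix().round(3))
E
```

```text
[ 0.39546077 -0.24142859  0.169     ] [ 0.51513376 -0.34237696  0.13      ] [ 0.19106636 -0.59473138  0.30296441] d [ 0.30266217 -0.27385272  0.00048201] [[ 0.952  0.306 -0.001]
 [ 0.306 -0.952  0.002]
 [-0.    -0.002 -1.   ]]
```

The manual's scale: shifts go in shares of 0.8 m and turns go in shares of 90 degrees. Converting my numbers, 0.302 m / 0.8 = 0.3775, -0.274 m / 0.8 = -0.3425.

shift_gripper([
  {"finger_gap":1, "pos":[0.3775, -0.3425, 0]},
  {"finger_gap":1, "pos":[0.3775, -0.3425, 0]},
  {"finger_gap":1, "pos":[0.3775, -0.3425, 0]},
  {"finger_gap":1, "pos":[0.3775, -0.3425, 0]},
  {"finger_gap":1, "pos":[0.3775, -0.3425, 0]},
  {"finger_gap":1, "pos":[0.3775, -0.3425, 0]},
  {"finger_gap":1, "pos":[0.3775, -0.3425, 0]},
  {"finger_gap":1, "pos":[0.3775, -0.3425, 0]},
])

```text
t: 1.1
position: [0.3962, -0.2389, 0.3038]
tool_rot: [-0.0, 0.987, 0.158, 0.0]
contact_force: [-0.1, -0.4, -0.6]
width: 0.995
grasp_force: 0.0
```

shift_gripper([
  {"finger_gap":1},
  {"finger_gap":1},
])

```text
t: 1.35
position: [0.3941, -0.2431, 0.3037]
tool_rot: [-0.0, 0.988, 0.154, -0.0]
contact_force: [0.4, 0.0, 0.1]
width: 0.998
grasp_force: 0.0
```

```bash
python3 - <<'E'
from h import *
s=manip.read_state();im=manip.get_image("wrist");cv2.imwrite("pics/w1.png",im)
print(s["t"],s["position"],s["joints"])
for b in blobs(im,"orange")[:3]: print(np.round(b[:3],1),b[3],b[4],plane("wrist",b[1:3],.169,s),plane("wrist",b[1:3],.152,s))
E
```

```text
1.35 [ 0.39412846 -0.2430769   0.30372121] [ 0.75447664  0.04657845 -0.27893401  1.78086084  0.01336849  1.31639885
 -0.79002707]
[1870.5  274.5  215.1] (252, 188, 46, 54) out [ 0.39982047 -0.23895051  0.169     ] [ 0.39424625 -0.24058632  0.152     ]
[224.5 274.5 222.1] (266, 214, 18, 18) hole [ 0.39532081 -0.24037137  0.169     ] [ 0.38937279 -0.24212522  0.152     ]
```

View pics/w1.png

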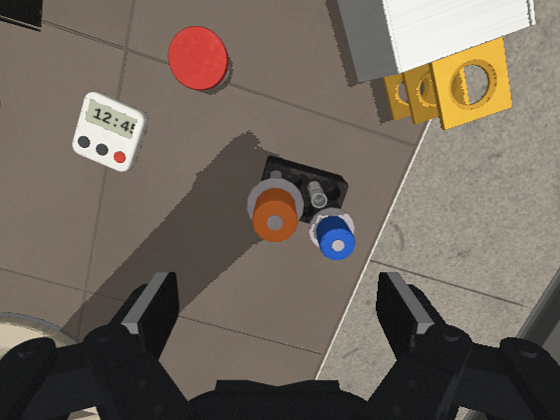

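The wrist view shows the orange knob's top centre at (274,222), which agrees with the top camera. The lug hole is at about (472,85). I'll descend and grip.

Scaled: 0.093 m / 0.8 = 0.1163, 0.075 m / 0.8 = 0.0938.

shift_gripper([
  {"finger_gap":1, "pos":[0.0025, -0.0025, 0.05]},
  {"finger_gap":1, "pos":[0.0025, -0.0025, 0.0938]},
  {"finger_gap":1, "pos":[0.0025, -0.0025, 0.1163]},
  {"finger_gap":1, "pos":[0.0025, -0.0025, 0.1163]},
  {"finger_gap":0, "pos":[0.0025, -0.0025, 0.1163]},
  {"finger_gap":0, "pos":[0.0025, -0.0025, 0.1163]},
  {"finger_gap":0, "pos":[0.0025, -0.0025, 0.1163]},
  {"finger_gap":0, "pos":[0.0025, -0.0025, 0.1163]},
])

```text
t: 2.4
position: [0.3967, -0.2395, 0.2118]
tool_rot: [0.001, 0.988, 0.155, 0.001]
contact_force: [0.3, -0.1, 5.6]
width: 0.337
grasp_force: 58.8
```

shift_gripper([
  {"finger_gap":0},
  {"finger_gap":0},
])

```text
t: 2.65
position: [0.3967, -0.2395, 0.2118]
tool_rot: [0.001, 0.988, 0.155, 0.001]
contact_force: [-0.5, 0.3, 5.9]
width: 0.327
grasp_force: 58.9
```

Scaled: -0.165 m / 0.8 = -0.2063, -0.14 m / 0.8 = -0.175.

shift_gripper([
  {"finger_gap":0, "pos":[0, 0, -0.0125]},
  {"finger_gap":0, "pos":[0, 0, -0.0375]},
  {"finger_gap":0, "pos":[0, 0, -0.075]},
  {"finger_gap":0, "pos":[0, 0, -0.125]},
  {"finger_gap":0, "pos":[0, 0, -0.175]},
  {"finger_gap":0, "pos":[0, 0, -0.2063]},
  {"finger_gap":0, "pos":[0, 0, -0.2063]},
  {"finger_gap":0, "pos":[0, 0, -0.2063]},
])

```text
t: 3.65
position: [0.3958, -0.2391, 0.3749]
tool_rot: [-0.001, 0.988, 0.155, -0.001]
contact_force: [0.1, 0.6, -1.5]
width: 0.336
grasp_force: 59.7
```

```bash
python3 - <<'E'
from h import *
s=manip.read_state();im=manip.get_image("wrist");cv2.imwrite("pics/w2.png",im)
for n in("scene","top"):cv2.imwrite(f"pics/{n}2.png",manip.get_image(n))
print(s["t"],s["position"],s["joints"],s["contact_force"])
E
```

```text
3.65 [ 0.39580269 -0.23907698  0.37489441] [ 0.75166988  0.01748818 -0.27990822  1.65308165  0.00463875  1.47333957
 -0.78859324] [ 0.08266103  0.61577767 -1.47455096]
```

View pics/scene2.png

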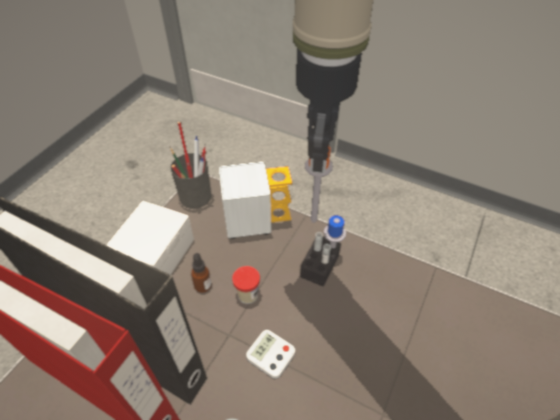

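View pics/w2.png

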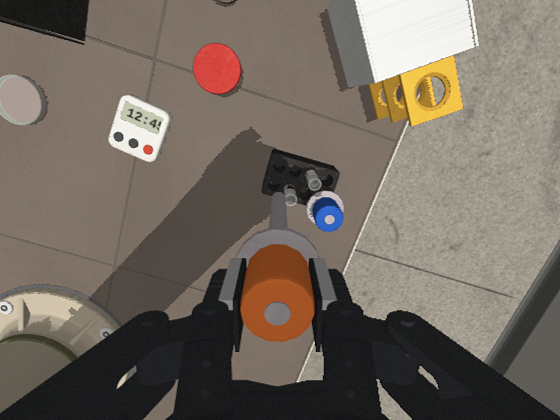

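Rod lifted upright, with its tip at about (278,195) in the wrist view. The top lug hole is at about (433,91), and the blue rod still stands in the block. Next I measure the hole and the tip.

```bash
python3 - <<'E'
from h import *
s=manip.read_state();s2={**s}
im=cv2.imread("pics/w2.png")
for b in blobs(im,"yellow")[:6]: print("w",np.round(b[:3],1),b[3],b[4],plane("wrist",b[1:3],.13,s).round(4))
print("hole w",plane("wrist",(433,91),.13,s),"tip",plane("wrist",(278,195),.17,s),s["position"])
print("hole top",plane("top",(317,182),.13),"hole scene",plane("scene",(278.1,176.5),.13))
o=[cv2.resize(im[45:215,250:480],None,fx=3,fy=3,interpolation=cv2.INTER_CUBIC)]
cv2.imwrite("pics/c2.png",o[0])
E
```

```text
w [4104.   418.7   93.2] (369, 56, 94, 70) out [ 0.5099 -0.3306  0.13  ]
w [309.  437.1  88.6] (429, 75, 17, 31) hole [ 0.5182 -0.3441  0.13  ]
w [ 88.  398.6  93. ] (395, 84, 8, 18) hole [ 0.5048 -0.3138  0.13  ]
w [ 71.5 383.1  96. ] (380, 87, 8, 18) hole [ 0.4984 -0.3021  0.13  ]
w [ 68.  417.7  92.8] (415, 85, 7, 16) hole [ 0.51   -0.3296  0.13  ]
hole w [ 0.51539955 -0.34157975  0.13      ] tip [ 0.39587632 -0.23888098  0.17      ] [ 0.39576491 -0.23910128  0.37464539]
hole top [ 0.51513376 -0.34237696  0.13      ] hole scene [ 0.51389296 -0.3373081   0.13      ]
```

View pics/c2.png

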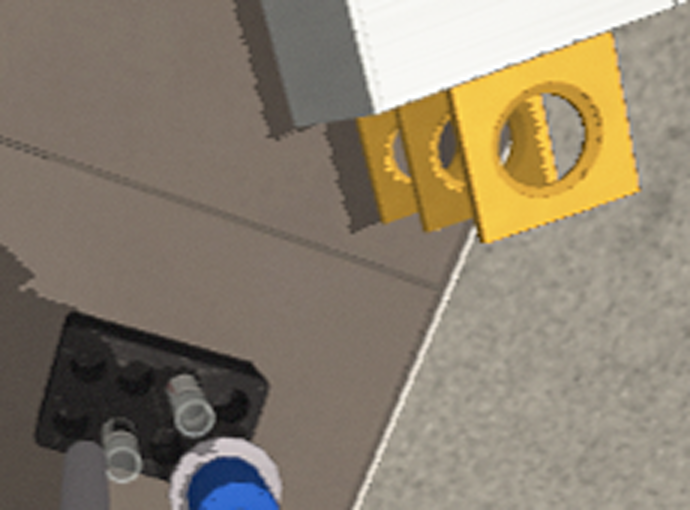

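Hole centre is about (433,91), i.e. world (0.5153, −0.342). The tip lies under the tool axis to within 1 mm. I'll move over the hole with the tip 4 cm above the lug.

Scaled: 0.134 m / 0.8 = 0.1675, 0.111 m / 0.8 = 0.1388.

shift_gripper([
  {"finger_gap":0, "pos":[0.025, 0.0413, 0]},
  {"finger_gap":0, "pos":[0.0563, 0.0925, 0]},
  {"finger_gap":0, "pos":[0.085, 0.1388, 0]},
  {"finger_gap":0, "pos":[0.1025, 0.1675, 0]},
  {"finger_gap":0, "pos":[0.1025, 0.1675, 0]},
  {"finger_gap":0, "pos":[0.1025, 0.1675, 0.025]},
  {"finger_gap":0, "pos":[0.1025, 0.1675, 0.025]},
  {"finger_gap":0, "pos":[0.1025, 0.1675, 0.025]},
])

```text
t: 4.8
position: [0.5149, -0.3415, 0.3566]
tool_rot: [0.0, 0.988, 0.155, 0.0]
contact_force: [0.6, -0.6, -0.4]
width: 0.334
grasp_force: 59.8
```

```bash
python3 - <<'E'
from h import *
s=manip.read_state();im=manip.get_image("wrist");cv2.imwrite("pics/w3.png",im);cv2.imwrite("pics/scene3.png",manip.get_image("scene"))
print(s["t"],s["position"],s["joint_velocities"].max() if hasattr(s["joint_velocities"],"max") else s["joint_velocities"],s["contact_force"])
cv2.imwrite("pics/c3.png",cv2.resize(im[120:290,170:390],None,fx=3.5,fy=3.5,interpolation=cv2.INTER_CUBIC))
K=np.array(manip.camera_model("wrist")["mtx"]);M=np.array(manip.camera_model("wrist")["mount"])
# projections of the tool axis at tip & lug height
for z in(.150,.130):
    p=q(s["tool_rot"]).inv().apply(np.array([*s["position"][:2],z])-s["position"]);c=K@(M[:3,:3].T@(p-M[:3,3]));print(z,c[:2]/c[2])
E
```

```text
4.8 [ 0.51493974 -0.34145679  0.35659279] 0.0013430002811513526 [ 0.56915534 -0.6429973  -0.42918408]
0.15 [277.68597957 194.95417468]
0.13 [277.63608181 188.96359585]
```

View pics/c3.png

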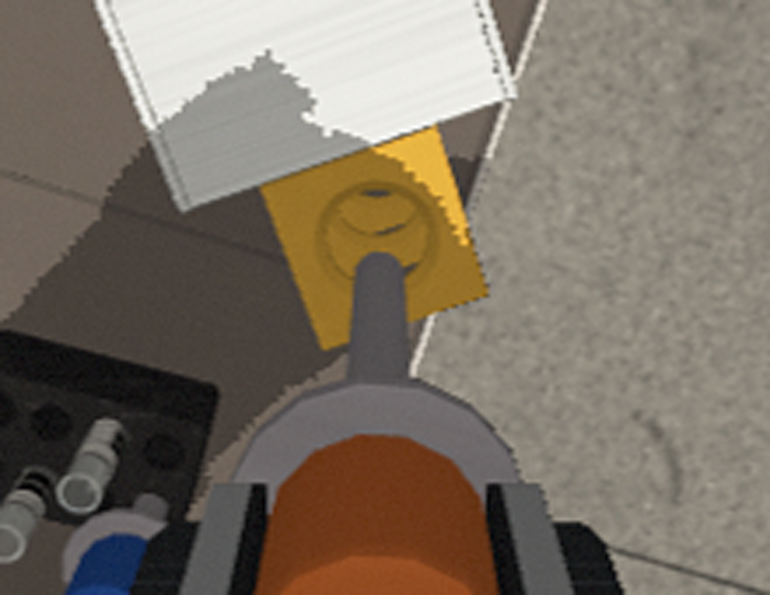

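The crop shows the tip at wrist pixel (278,195) and the lug centre at (278,189). The predicted axis at lug height is (278,189), so it is aligned to under 1 mm. Lowering slowly.

Scaled: 0.138 m / 0.8 = 0.1725, 0.13 m / 0.8 = 0.1625.

shift_gripper([
  {"finger_gap":0, "pos":[0, 0, 0.0188]},
  {"finger_gap":0, "pos":[0, 0, 0.0438]},
  {"finger_gap":0, "pos":[0, 0, 0.0688]},
  {"finger_gap":0, "pos":[0, 0, 0.0938]},
  {"finger_gap":0, "pos":[0, 0, 0.1188]},
  {"finger_gap":0, "pos":[0, 0, 0.1438]},
  {"finger_gap":0, "pos":[0, 0, 0.1625]},
  {"finger_gap":0, "pos":[0, 0, 0.1725]},
])

```text
t: 5.9
position: [0.5149, -0.3416, 0.2166]
tool_rot: [-0.0, 0.988, 0.155, -0.0]
contact_force: [0.7, 0.6, -1.9]
width: 0.333
grasp_force: 59.8
```

shift_gripper([
  {"finger_gap":0, "pos":[0, 0, 0.0025]},
  {"finger_gap":0, "pos":[0, 0, 0.005]},
  {"finger_gap":0, "pos":[0, 0, 0.0063]},
  {"finger_gap":0, "pos":[0, 0, 0.0063]},
])

```text
t: 6.4
position: [0.5154, -0.3418, 0.2132]
tool_rot: [0.0, 0.988, 0.155, 0.0]
contact_force: [0.1, -0.7, -1.0]
width: 0.331
grasp_force: 59.8
```

Scaled: 0.002 m / 0.8 = 0.0025, 0.001 m / 0.8 = 0.0013.

shift_gripper([
  {"finger_gap":0, "pos":[0, 0, 0.0013]},
  {"finger_gap":0, "pos":[0, 0, 0.0025]},
  {"finger_gap":0, "pos":[0, 0, 0.0025]},
])

```text
t: 6.78
position: [0.5153, -0.3418, 0.2111]
tool_rot: [0.0, 0.988, 0.155, 0.0]
contact_force: [-0.5, -0.6, 0.1]
width: 0.334
grasp_force: 60.2
```

shift_gripper([
  {"finger_gap":0, "pos":[0, 0, 0.0013]},
  {"finger_gap":0, "pos":[0, 0, 0.0013]},
  {"finger_gap":0, "pos":[0, 0, 0.0013]},
])

```text
t: 7.15
position: [0.5153, -0.3418, 0.211]
tool_rot: [0.0, 0.988, 0.155, 0.0]
contact_force: [-3.6, 1.3, 7.0]
width: 0.332
grasp_force: 61.0
```

Contact shows 7 N up at exactly the expected seating height. I'll release, wait and retreat straight up.

shift_gripper([
  {"finger_gap":0.5},
  {"finger_gap":0.7},
  {"finger_gap":1},
  {"finger_gap":1},
  {"finger_gap":1},
  {"finger_gap":1},
])

```text
t: 7.9
position: [0.5152, -0.3418, 0.2099]
tool_rot: [-0.0, 0.988, 0.155, 0.0]
contact_force: [-0.7, -0.2, 0.2]
width: 1.002
grasp_force: 0.0
```

shift_gripper([
  {"finger_gap":1, "pos":[0, 0, -0.025]},
  {"finger_gap":1, "pos":[0, 0, -0.075]},
  {"finger_gap":1, "pos":[0, 0, -0.1375]},
  {"finger_gap":1, "pos":[0, 0, -0.1875]},
  {"finger_gap":1, "pos":[0, 0, -0.1875]},
  {"finger_gap":1, "pos":[0, 0, -0.1875]},
])

```text
t: 8.65
position: [0.5151, -0.3417, 0.3593]
tool_rot: [-0.0, 0.988, 0.155, -0.0]
contact_force: [0.1, 0.3, -1.5]
width: 0.999
grasp_force: 0.0
```

```bash
python3 - <<'E'
from h import *
s=manip.read_state();im=manip.get_image("wrist");sc=manip.get_image("scene")
print(s["t"],s["position"],blobs(im,"orange")[:2])
a=im[60:360,130:430];b=cv2.resize(sc[130:290,220:380],(300,300),interpolation=cv2.INTER_CUBIC)
cv2.imwrite("pics/end.png",np.hstack([a,b]))
for b in blobs(im,"orange")[:2]: print(plane("wrist",b[1:3],.168,s))
E
```

```text
8.65 [ 0.51507363 -0.34170378  0.35929908] [(1158.5, 277.5330168321105, 196.59329592864336, (260, 176, 36, 42), 'out'), (152.5, 277.6677595628415, 201.4087431693989, (270, 194, 16, 15), 'hole')]
[ 0.51762866 -0.34056914  0.168     ]
[ 0.51387969 -0.34188678  0.168     ]
```

View pics/end.png

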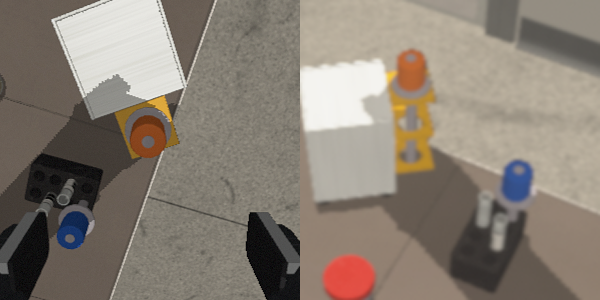

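The collar sits on the top lug (left crop, about (148,140)). The shaft passes through all three lugs (right crop, about (410,90–155)), and the blue rod still stands in the block. The gripper is clear, so I'm handing in.

```bash
python3 -c "
from plant import manip
print(manip.sign_off())"
```

```text
the job is handed in; nothing more can be done
None
```

The long rod is seated upright through all three lugs with its collar on the top lug, the short rod still stands in the block, and the job was handed in at about 9 s with the gripper clear.

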